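# Find where the vent shutter binds, back it off and set its stop

## Robot

A 6-joint arm with a two-finger parallel gripper is mounted at the origin on the work surface. World frame = base frame: x ahead of the robot, y to its left, z up, the work surface at z = 0. Lengths are in m, angles in rad, forces in N, time in s.
With the tool pointing down it reaches from about 0.35 to 0.775 m from the base axis. Payload 5.5 kg.
Tool frame: the origin (TCP) lies on the centre line of the jaws, within the pads' length; the fingertips stand 11 mm ahead of it and the grasp point (between the pads) lies 8 mm behind it (env.tip_extent is the distance from the TCP to the fingertips, in m); z points along the fingers, y is the line along which they close (so a half turn about z gives the same grasp; the last joint's range is limited). The gripper opens to 85 mm and grips with 20 to 120 N. Pads are 22 mm wide; open, the fingers measure 114 mm over their backs; the gripper's body (76 mm by 85 mm) begins 54 mm behind the grasp point. The pads swing forward as they close: fully open they stand 13 mm farther back than shut.
Start: joints at [0.97, 0.313, 0.046, 1.304, 0, 1.431], TCP at [0.256, 0.515, 0.242] pointing down, gripper open.
Joint ranges: [-2.76, 2.76], [-0.86, 1.69], [-1.03, 1.26], [-2.2, 2.34], [-1.47, 1.5], [-3.14, 3.14]. Speed limits (rad/s): [2.57, 2.57, 3.14, 3.14, 3.14, 3.14].

## Interface

Orientations are given as a unit quaternion [w, x, y, z].
In Python, from workcell import env gives the robot as it stands.
- The arm moves only by the shell command python3 -m jog 'ROWS' [FORCE]. ROWS is JSON, a list of rows, each a list of 5 numbers: the gripper's target within -1 to 1 (shut at 1, half-way at 0, fully open at -1), then the shift along the tool's x, y, z in m, then the turn about the tool's z in degrees. In form: [[fingers, tx, ty, tz, turn], ...]. A call has 1 to 5 rows; each row shifts and turns the commanded pose from where the row before left it, along the tool's axes as they then stand; what a row does not reach is not made up. A row lasts 1/12 s, in which the tool goes at most 41.7 mm and 7.16 degrees, less where a joint would pass 70% of its speed; a pose out of reach is approached as far as the arm can. A call is refused whole if a number of a shift passes 0.0417 or a number of a turn 7.16, either way. A call with a gripper value outside its range is refused whole. The fingers move at their own pace and stop on an object; FORCE is the grip in N (left out, the last holds). Time passes only in rows, so rows that do not move let the fingers close. It gives the time, the measured TCP pose, the force, the opening and the grip force at its end, in the units of the state.
- env.get_state(): the state, without advancing time (a new reading comes with each control period).
- env.read_camera(name): name is "side" or "top"; returns a dict with "img" (384x512x3 uint8, red, green, blue), "fov_y" (degrees; the focal length in pixels is half the picture's height over the tangent of half this angle, whatever the lens; pixels are square), "cx", "cy" (the principal point, pixels), "D" ([k1, k2, p1, p2, k3] as OpenCV has them; the pictures are not rectified), "T" (4x4, takes a point from camera to world coordinates). Camera axes: x right, y up, looking along -z (the intrinsics and any distortion apply to the point x, -y, -z); pixel columns grow to the right and rows downward; lengths in m; the calibration is good to about 2 mm. A picture is of the moment at which its call begins. There is no depth.
- env.hand_in(): hands the job in; it is judged then, once.
The state is a dict: "clock": time; "joint_pos": joint angles; "qvel": joint speeds; "tau": joint torques, N m; "tcp_pos": TCP position; "orientation": TCP orientation; "wrist_force": force on the tool from outside, world axes, zero at the start; "ft_torque": the same for the moment, N m; "finger_gap": finger opening in m; "grip_force": force on a finger pad.
Only numpy, scipy, OpenCV 4.12 (cv2) and the standard library are available. Lean on these libraries where they do the work, as an engineer would, in place of code of your own. Each camera call takes 0.05 s, during which the arm holds its last target. There are 200 camera calls.

## Task

The shutter panel of this window-vent frame binds somewhere along its track. Slide the panel by its grip towards the stop until you feel it start to bind, without forcing it, and back it off so that it stands about 20 mm clear of the tight spot; then slide the stop up until it just touches the panel, leave both there, and disturb nothing else.

Things in the scene. Friction and masses are not known exactly. Their poses are not given: they have to be found in the camera images.
- frame: Fixed grey louvred vent frame, 130 x 520 mm, floor 12 mm thick; aluminium side rails and end bars 26 mm high. Origin: centre of its underside, on the table. y runs along the track from the panel's end to the stop's end, x across it, z up. An unseen warp makes a tight spot: the panel's leading edge meets it somewhere between 0 and 100 mm on the +y side of the origin.
- panel (a joint): Shutter panel's place on the track, m, growing along frame +y: its centre is at frame y = -0.170 + this value. Slides with a steady 2.5 N of friction and stays where left. In the tight spot resistance climbs from there by about 0.9 N per mm and springs the panel back a little; over 15 N of it is forcing.
- panel_pull (a point): Top centre of the panel's grip, 54 mm above the table. The panel is a white plate 104 mm across by 140 mm along the track, top 20 mm above the table; the grip is an upright block in its middle, 30 mm across (frame x), 16 mm along the track (frame y), 34 mm tall. Axes as the frame's.
- panel_lead (a point): Middle of the top of the panel's leading edge (the one facing the stop), 70 mm along the frame's +y from the grip, 20 mm above the table. Axes as the frame's.
- stop (a joint): Stop's place on the track, m, growing towards the panel (frame -y): its centre is at frame y = 0.225 - this value. Slides with a steady 2.5 N of friction, stays where it is left, and passes the tight spot freely.
- stop_pull (a point): Top centre of the stop's grip, 54 mm above the table. The stop is an aluminium slide 104 mm across by 30 mm along the track, top 20 mm above the table, with an upright block in its middle for a grip, the same as the panel's (30 x 16 x 34 mm). Axes as the frame's.
- stop_face (a point): Middle of the top of the stop's face that looks at the panel, 15 mm along the frame's -y from its grip, 20 mm above the table. It meets the panel's leading edge when both have the same frame y. Axes as the frame's.
- sprayer: Loose white spray bottle with a red trigger head, 72 mm across, 195 mm tall, standing on the table; origin at the centre of its underside, z up. A bystander.
- aerosol: Loose blue aerosol can, 54 mm across, 190 mm tall, standing; origin at the centre of its underside. A bystander.
- fan_guard: Loose grey round fan guard, 178 mm across and 20 mm high, lying flat; origin at the centre of its underside. A bystander.
- screw_tray: Loose steel tray 90 x 130 mm, 18 mm high, with screws in it; origin at the centre of its underside. A bystander.

How it is judged:
On the way, in this order (a step that is already met when the one before it is completed fails the run):
1. the panel has been slid into the tight spot until it binds (at least 2 N from the tight spot) (contact force between panel_c2 and shoe_c0 above 2 N), for 0.05 s.
2. the panel has been backed off, its leading edge 8 to 32 mm clear of the tight spot, with the stop not yet against it (y of shoe_c0 in the frame of panel_lead between 0.018 and 0.042 m and y of stop_face in the frame of panel_lead above 0.006 m), for 0.2 s.
At the end, for the whole second after the job is handed in: The panel's leading edge stands 8 to 32 mm short of where the tight spot begins, the stop's face is within 3 mm of the panel's leading edge, and both are at rest (y of shoe_c0 in the frame of panel_lead between 0.018 and 0.042 m and y of stop_face in the frame of panel_lead between -0.003 and 0.003 m and velocity of joint panel between -0.003 and 0.003 m/s and velocity of joint stop between -0.003 and 0.003 m/s); the robot touches nothing.
It fails at once if the panel forced against the tight spot with more than 15 N (contact force between panel_c2 and shoe_c0 above 15 N).
It fails at once if the spray bottle shifted by more than 20 mm or tipped (distance of sprayer from where it was at the start of the episode above 0.02 m or angle between sprayer's own z axis and vertical above 0.3 rad).
It fails at once if the aerosol can shifted by more than 20 mm or tipped (distance of aerosol from where it was at the start of the episode above 0.02 m or angle between aerosol's own z axis and vertical above 0.3 rad).
It fails at once if the fan guard shifted by more than 20 mm or tipped (distance of fan_guard from where it was at the start of the episode above 0.02 m or angle between fan_guard's own z axis and vertical above 0.3 rad).
It fails at once if the screw tray shifted by more than 20 mm or tipped (distance of screw_tray from where it was at the start of the episode above 0.02 m or angle between screw_tray's own z axis and vertical above 0.3 rad).
It also fails if it takes over 69 s, if anything falls off the work surface, if the arm or the gripper's body presses on something with over 40 N, if the wrist force passes 120 N, or if a joint passes its speed limit or range.

## Working session

There is one attempt and no reset: what is moved stays moved. The work goes in short steps, Python scripts to look and compute and a shell command to move; the robot and the scene stay as the last step left them, time stands still between calls to the robot, and variables do not carry over. Pictures are saved under pics/ and viewed, at most 10 in all, crops included, and the job is handed in when it is done.

```bash
mkdir -p pics; python3 - <<'E'
from workcell import env
import cv2,numpy as np
for n in("top","side"):
    c=env.read_camera(n); cv2.imwrite(f"pics/{n}0.png",c["img"][...,::-1]); print(n,c["fov_y"],c["cx"],c["cy"],c["D"],np.round(c["T"],3).tolist())
s=env.get_state();print(s)
E
```

```text
top 55.28970289675656 257.5611590608972 192.88630683836453 [0.00027055 0.         0.         0.         0.        ] [[0.018, 0.995, -0.094, 0.527], [-1.0, 0.019, 0.014, 0.007], [0.016, 0.094, 0.995, 1.246], [0.0, 0.0, 0.0, 1.0]]
side 56.84799319730231 258.39284414227825 196.15641348395877 [-0.0103047  0.         0.         0.         0.       ] [[-0.997, 0.063, -0.05, 0.581], [-0.079, -0.681, 0.728, 0.665], [0.012, 0.729, 0.684, 0.682], [0.0, 0.0, 0.0, 1.0]]
{'clock': 0.1, 'joint_pos': array([ 9.70406799e-01,  3.13938415e-01,  4.50721029e-02,  1.30360843e+00,
       -2.19346625e-05,  1.43120281e+00]), 'qvel': array([-0.00017957, -0.00139973,  0.00276483,  0.00135069,  0.00099785,
       -0.00073947]), 'tau': array([ 1.64039368e-03, -4.81725740e+01,  2.99244171e+01,  1.27887508e-02,
       -2.44366556e-04,  1.19711328e-05]), 'tcp_pos': array([0.25543369, 0.51464522, 0.2414822 ]), 'orientation': array([-2.93237809e-04,  2.28364941e-01,  9.73575241e-01, -7.86382564e-04]), 'wrist_force': array([ 0.41166983, -0.19941603,  0.95626471]), 'ft_torque': array([-0.02552803,  0.04966043, -0.03907078]), 'grip_force': 0.0, 'finger_gap': 0.08540428471593467}
```

View pics/top0.png

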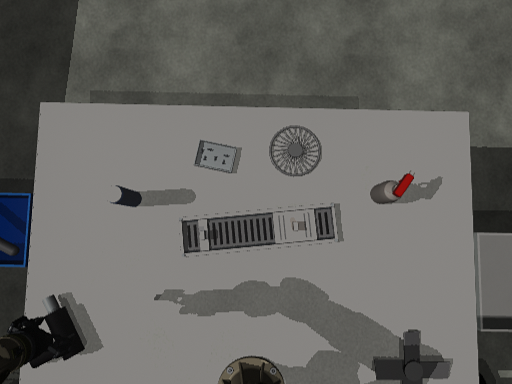

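View pics/side0.png

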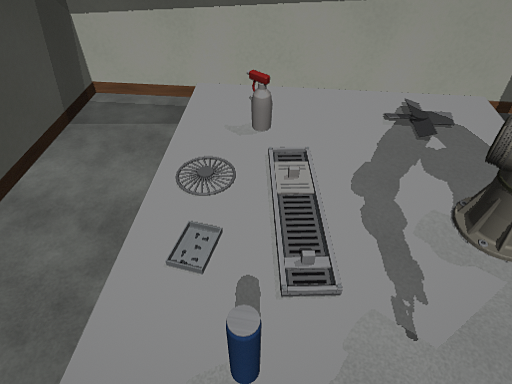

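The top view shows the frame from about (183,236) to (336,224), with the stop grip near (205,235) and the panel grip near (297,226). In the side view the grips are near (307,256) and (293,171). I'll enlarge both.

```bash
python3 - <<'E'
import cv2,numpy as np
t=cv2.imread("pics/top0.png")[195:265,170:350]; s=cv2.imread("pics/side0.png")[140:300,250:350]
t=cv2.resize(t,None,fx=4,fy=4,interpolation=cv2.INTER_CUBIC); s=cv2.resize(s,None,fx=3,fy=3,interpolation=cv2.INTER_CUBIC)
o=np.zeros((290+0,720+0,3),np.uint8); o[:280]=t
o2=np.zeros((480,800,3),np.uint8); o2[:280,:500]=t[:,:500] 
cv2.imwrite("pics/t1.png",t); cv2.imwrite("pics/s1.png",s)
E
```

```text
(no output)
```

View pics/t1.png

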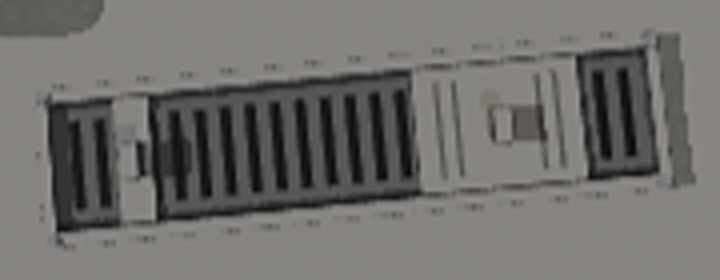

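View pics/s1.png

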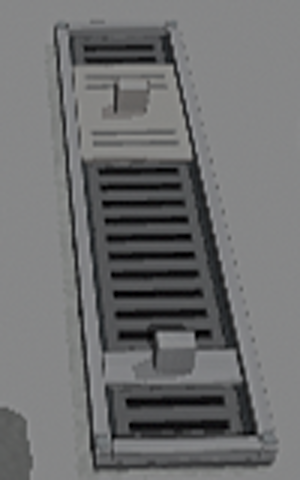

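The enlargements show the plate corners clearly. The panel spans (412..589, 55..194) and the stop spans (112..158, 95..222) in the 4x top crop. I'll cast rays onto the known heights.

```bash
cat > h.py <<'E'
import cv2,numpy as np
from workcell import env
def cast(c,uv,z):
    f=192/np.tan(np.radians(c["fov_y"]/2)); K=np.array([[f,0,c["cx"]],[0,f,c["cy"]],[0,0,1]])
    p=cv2.undistortPoints(np.array(uv,float).reshape(-1,1,2),K,np.array(c["D"],float))[:,0]
    d=np.c_[p[:,0],-p[:,1],-np.ones(len(p))]@c["T"][:3,:3].T; o=c["T"][:3,3]
    return o+d*((z-o[2])/d[:,2])[:,None]
E
python3 - <<'E'
from h import *
c=env.read_camera("top"); s=env.read_camera("side")
T=lambda l:np.array(l)/4+[169.6,194.6]; S=lambda l:np.array(l)/3+[249.7,139.7]
np.set_printoptions(precision=4,suppress=True)
def rep(n,P): print(n,P.mean(0),"sides",np.linalg.norm(np.roll(P,-1,0)-P,axis=1)); return P
p=rep("panel t",cast(c,T([(412,72),(578,55),(589,178),(420,194)]),.02))
q=rep("stop t",cast(c,T([(112,97),(148,95),(158,218),(120,222)]),.02))
f=rep("frame t",cast(c,T([(45,98),(652,36),(662,175),(58,240)]),.026))
p=rep("panel s",cast(s,S([(75,66),(180,66),(194,160),(82,160)]),.02))
q2=rep("stop s",cast(s,S([(104,350),(236,350),(242,383),(106,385)]),.02))
print("grips t",cast(c,T([(501,123),(131,160)]),.054)); print("grips s",cast(s,S([(132,84),(176,338)]),.054))
print(q.mean(0)-p.mean(0), np.degrees(np.arctan2(*(f[[0,3]].mean(0)-f[[1,2]].mean(0))[:2])))
E
```

```text
panel t [ 0.5362 -0.1355  0.02  ] sides [0.1401 0.1027 0.1414 0.1013]
stop t [0.5033 0.1676 0.02  ] sides [0.0299 0.1018 0.0314 0.1033]
frame t [ 0.5239 -0.0154  0.026 ] sides [0.5075 0.1155 0.5008 0.1169]
panel s [ 0.5329 -0.1316  0.02  ] sides [0.107  0.1412 0.1032 0.1409]
stop s [0.5008 0.1694 0.02  ] sides [0.1021 0.0307 0.1025 0.0325]
grips t [[ 0.5372 -0.1325  0.054 ]
 [ 0.5021  0.1659  0.054 ]]
grips s [[ 0.5361 -0.1299  0.054 ]
 [ 0.5015  0.1685  0.054 ]]
[-0.0296  0.2993  0.    ] -6.9769187225836795
```

```bash
python3 -m jog '[[-1,0,0,0,-6.6],[-1,0,0,0,-6.6],[-1,0,0,0,-6.6],[-1,0,0,0,-6.6],[-1,0,0,0,-6.6]]' 30
cat >> h.py <<'E'
from scipy.spatial.transform import Rotation as Ro
def go(x,y,z):
    s=env.get_state(); q=s["orientation"]; R=Ro.from_quat([*q[1:],q[0]]).as_matrix()
    print("t",s["clock"],"yaw y",np.degrees(np.arctan2(R[1,1],R[0,1])),"tool z",R[:,2].round(3),"shift mm",(R.T@(np.array([x,y,z])-s["tcp_pos"])*1e3).round(1),"tcp",s["tcp_pos"].round(4))
E
python3 -c "
from h import *
go(.5365,-.132,.242)"
```

```text
clock: 0.62
tcp_pos: [0.2556, 0.5149, 0.2421]
orientation: [-0.0, -0.06, 0.998, -0.0]
wrist_force: [0.0, -0.3, -0.1]
finger_gap: 0.0856
grip_force: 0.0
t 0.6167 yaw y 96.92342595358768 tool z [-0. -0. -1.] shift mm [-2.009e+02 -6.761e+02  2.000e-01] tcp [0.2556 0.5149 0.2421]
```

```bash
python3 -m jog '[[-1,-0.01,-0.034,0,0],[-1,-0.01,-0.034,0,0],[-1,-0.01,-0.034,0,0],[-1,-0.01,-0.034,0,0],[-1,-0.01,-0.034,0,0]]' >/dev/null
python3 -m jog '[[-1,-0.01,-0.034,0,0],[-1,-0.01,-0.034,0,0],[-1,-0.01,-0.034,0,0],[-1,-0.01,-0.034,0,0],[-1,-0.01,-0.034,0,0]]' >/dev/null
python3 -m jog '[[-1,-0.01,-0.034,0,0],[-1,-0.01,-0.034,0,0],[-1,-0.01,-0.034,0,0],[-1,-0.01,-0.034,0,0],[-1,-0.01,-0.034,0,0]]' >/dev/null
python3 -m jog '[[-1,-0.01,-0.034,0,0],[-1,-0.01,-0.034,0,0],[-1,-0.01,-0.034,0,0],[-1,-0.01,-0.034,0,0],[-1,0,0,0,0]]'
python3 -c "
from h import *
go(.5365,-.132,.13)"
```

```text
clock: 2.28
tcp_pos: [0.521, -0.1103, 0.2416]
orientation: [0.001, -0.055, 0.998, -0.001]
wrist_force: [0.7, -0.3, 1.2]
finger_gap: 0.0854
grip_force: 0.0
t 2.2833 yaw y 96.29028250913868 tool z [ 0.002 -0.002 -1.   ] shift mm [-12.9 -23.  111.6] tcp [ 0.521  -0.1103  0.2416]
```

```bash
python3 -m jog '[[-1,-0.004,-0.007,0.035,0],[-1,-0.004,-0.007,0.035,0],[-1,-0.004,-0.007,0.035,0],[-1,0,0,0.02,0],[-1,0,0,0,0]]'
python3 - <<'E'
from h import *
go(.5365,-.132,.036)
for n in("top","side"):
    c=env.read_camera(n); cv2.imwrite(f"pics/{n}2.png",c["img"][...,::-1])
a=cv2.imread("pics/top2.png")[170:270,230:370];b=cv2.imread("pics/side2.png")[120:220,230:370]
cv2.imwrite("pics/c2.png",cv2.resize(np.vstack([a,b]),None,fx=3,fy=3,interpolation=cv2.INTER_CUBIC))
E
```

```text
clock: 2.7
tcp_pos: [0.5294, -0.123, 0.1122]
orientation: [-0.004, -0.057, 0.998, 0.002]
wrist_force: [-1.5, 0.2, -0.9]
finger_gap: 0.0856
grip_force: 0.0
t 2.7 yaw y 96.56641630950803 tool z [-0.009  0.004 -1.   ] shift mm [ -6.6 -10.1  76.1] tcp [ 0.5294 -0.123   0.1122]
```

View pics/c2.png

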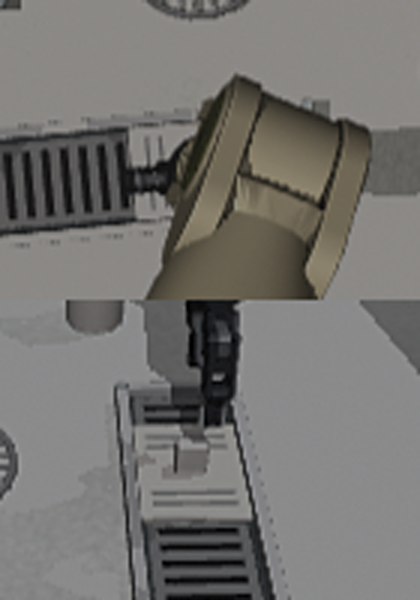

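The top view is blocked by the arm. The side view shows the gripper above and slightly on the robot side of the grip at crop (190,455), which agrees with the computed remaining shift.

```bash
python3 -m jog '[[-1,-0.006,-0.009,0,0],[-1,0,0,0,0],[-1,0,0,0,0]]' >/dev/null
python3 - <<'E'
from h import *
go(.5365,-.131,.036)
E
```

```text
t 3.05 yaw y 96.58663994507191 tool z [ 0.004 -0.002 -1.   ] shift mm [ 5.4  3.2 83.3] tcp [ 0.5419 -0.1335  0.1193]
```

```bash
python3 -m jog '[[-1,0.005,0.003,0.02,0],[-1,0,0,0.02,0],[-1,0,0,0.02,0],[-1,0,0,0.02,0],[-1,0,0,0.002,0]]' 
python3 -m jog '[[-1,0,0,0,0],[-1,0,0,0,0]]'
python3 - <<'E'
from h import *
go(.5365,-.131,.036)
cv2.imwrite("pics/s3.png",cv2.resize(env.read_camera("side")["img"][130:230,240:360,::-1],None,fx=4,fy=4,interpolation=cv2.INTER_CUBIC))
E
```

```text
clock: 3.47
tcp_pos: [0.533, -0.1294, 0.0331]
orientation: [-0.002, -0.058, 0.998, 0.001]
wrist_force: [0.1, 0.3, -0.2]
finger_gap: 0.0855
grip_force: 0.0
clock: 3.63
tcp_pos: [0.5355, -0.1304, 0.0366]
orientation: [0.001, -0.058, 0.998, -0.0]
wrist_force: [0.2, 0.5, -0.0]
finger_gap: 0.0856
grip_force: 0.0
t 3.6333 yaw y 96.60240668620962 tool z [ 0.002 -0.001 -1.   ] shift mm [-0.9 -0.7  0.6] tcp [ 0.5355 -0.1304  0.0366]
```

View pics/s3.png

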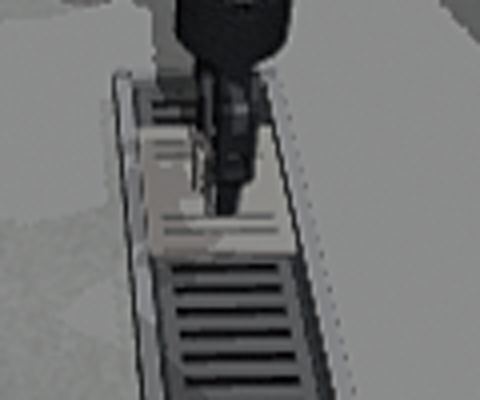

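The finger covers the grip and stands on the plate's centreline, with the near fingertip about at (228,215). I'm closing.

```bash
python3 -m jog '[[1,0,0,0,0],[1,0,0,0,0],[1,0,0,0,0],[1,0,0,0,0],[1,0,0,0,0]]' 40;python3 -m jog '[[1,0,0,0,0],[1,0,0,0,0],[1,0,0,0,0],[1,0,0,0,0],[1,0,0,0,0]]'
```

```text
clock: 4.1
tcp_pos: [0.5349, -0.1303, 0.0356]
orientation: [0.0, -0.058, 0.998, -0.0]
wrist_force: [-0.5, -8.4, 3.8]
finger_gap: 0.0261
grip_force: 3.3
clock: 4.52
tcp_pos: [0.5351, -0.1307, 0.0358]
orientation: [0.0, -0.057, 0.998, -0.001]
wrist_force: [-0.9, -3.3, 5.7]
finger_gap: 0.0152
grip_force: 42.1
```

```bash
python3 -m jog '[[1,0,0.005,0,0],[1,0,0.007,0,0],[1,0,0.007,0,0],[1,0,0.005,0,0],[1,0,0.003,0,0]]';python3 -m jog '[[1,0,0.002,0,0],[1,0,0.002,0,0],[1,0,0.002,0,0],[1,0,0.002,0,0]]';python3 -m jog '[[1,0,0.002,0,0],[1,0,0.002,0,0],[1,0,0.002,0,0]]'
```

```text
clock: 4.93
tcp_pos: [0.5319, -0.1033, 0.0358]
orientation: [0.0, -0.058, 0.998, -0.0]
wrist_force: [-1.0, -1.5, 5.4]
finger_gap: 0.0151
grip_force: 42.0
clock: 5.27
tcp_pos: [0.5311, -0.0957, 0.0358]
orientation: [0.0, -0.057, 0.998, -0.0]
wrist_force: [-0.7, -2.7, 5.7]
finger_gap: 0.0152
grip_force: 42.1
clock: 5.52
tcp_pos: [0.5304, -0.0898, 0.0358]
orientation: [0.0, -0.057, 0.998, -0.0]
wrist_force: [-0.8, -2.4, 5.3]
finger_gap: 0.0154
grip_force: 42.1
```

```bash
for i in 1; do python3 -m jog '[[1,0,0.0015,0,0],[1,0,0.0015,0,0],[1,0,0.002,0,0]]'; python3 -m jog '[[1,0,0.0015,0,0],[1,0,0.0015,0,0],[1,0,0.002,0,0]]';done | grep -E 'pos|wrist'
```

```text
tcp_pos: [0.5299, -0.0849, 0.0358]
wrist_force: [-1.6, -2.5, 5.7]
tcp_pos: [0.5293, -0.0799, 0.0358]
wrist_force: [-1.3, -1.8, 6.5]
```

```bash
python3 -m jog '[[1,0,0.0015,0,0],[1,0,0.0015,0,0]]' | grep -E 'pos|wrist'
```

```text
tcp_pos: [0.5289, -0.0769, 0.0358]
wrist_force: [-1.1, -3.0, 5.4]
```

```bash
python3 -m jog '[[1,0,0.002,0,0],[1,0,0.002,0,0]]'| grep -E 'pos|wrist'; python3 -m jog '[[1,0,0.002,0,0],[1,0,0.002,0,0]]'| grep -E 'pos|wrist'
```

```text
tcp_pos: [0.5285, -0.0729, 0.0358]
wrist_force: [-0.4, -2.6, 5.4]
tcp_pos: [0.528, -0.0689, 0.0358]
wrist_force: [-0.7, -1.4, 5.5]
```

```bash
python3 -m jog '[[1,0,0.002,0,0],[1,0,0.002,0,0]]'| grep -E 'pos|wrist'; python3 -m jog '[[1,0,0.002,0,0],[1,0,0.002,0,0]]'| grep -E 'pos|wrist'
```

```text
tcp_pos: [0.5275, -0.0649, 0.0358]
wrist_force: [-0.8, -2.3, 5.1]
tcp_pos: [0.5271, -0.061, 0.0357]
wrist_force: [0.1, -2.9, 5.3]
```

```bash
python3 -m jog '[[1,0,0.002,0,0],[1,0,0.002,0,0]]'| grep -E 'pos|wrist'; python3 -m jog '[[1,0,0.002,0,0],[1,0,0.002,0,0]]'| grep -E 'pos|wrist'
```

```text
tcp_pos: [0.5267, -0.057, 0.0358]
wrist_force: [-0.8, -2.5, 5.2]
tcp_pos: [0.5262, -0.053, 0.0358]
wrist_force: [-0.2, -1.0, 5.8]
```

```bash
python3 -m jog '[[1,0,0.002,0,0],[1,0,0.002,0,0]]'| grep -E 'pos|wrist'; python3 -m jog '[[1,0,0.002,0,0],[1,0,0.002,0,0]]'| grep -E 'pos|wrist'
```

```text
tcp_pos: [0.5258, -0.049, 0.0358]
wrist_force: [-0.3, -2.8, 5.1]
tcp_pos: [0.5253, -0.045, 0.0358]
wrist_force: [-1.0, -2.9, 4.9]
```

```bash
python3 -m jog '[[1,0,0.002,0,0],[1,0,0.002,0,0]]'| grep -E 'pos|wrist'; python3 -m jog '[[1,0,0.002,0,0],[1,0,0.002,0,0]]'| grep -E 'pos|wrist'
```

```text
tcp_pos: [0.5248, -0.0411, 0.0358]
wrist_force: [-0.0, -3.6, 5.8]
tcp_pos: [0.5244, -0.0371, 0.0358]
wrist_force: [0.1, -1.9, 5.5]
```

```bash
python3 -m jog '[[1,0,0.002,0,0],[1,0,0.002,0,0]]'| grep -E 'pos|wrist'; python3 -m jog '[[1,0,0.002,0,0],[1,0,0.002,0,0]]'| grep -E 'pos|wrist'
```

```text
tcp_pos: [0.5239, -0.0331, 0.0358]
wrist_force: [-0.4, -3.5, 5.5]
tcp_pos: [0.5234, -0.0291, 0.0357]
wrist_force: [-0.9, -2.8, 5.0]
```

```bash
python3 -m jog '[[1,0,0.002,0,0],[1,0,0.002,0,0]]'| grep -E 'pos|wrist'; python3 -m jog '[[1,0,0.002,0,0],[1,0,0.002,0,0]]'| grep -E 'pos|wrist'
```

```text
tcp_pos: [0.523, -0.0251, 0.0358]
wrist_force: [-0.0, -3.3, 5.5]
tcp_pos: [0.5226, -0.0212, 0.0358]
wrist_force: [0.3, -2.7, 4.7]
```

```bash
python3 -m jog '[[1,0,0.002,0,0],[1,0,0.002,0,0]]'| grep -E 'pos|wrist'; python3 -m jog '[[1,0,0.002,0,0],[1,0,0.002,0,0]]'| grep -E 'pos|wrist'
```

```text
tcp_pos: [0.5221, -0.0172, 0.0358]
wrist_force: [-0.0, -2.5, 5.5]
tcp_pos: [0.5217, -0.0132, 0.0358]
wrist_force: [-0.9, -3.1, 5.8]
```

```bash
python3 -m jog '[[1,0,0.002,0,0],[1,0,0.002,0,0]]'| grep -E 'pos|wrist'; python3 -m jog '[[1,0,0.002,0,0],[1,0,0.002,0,0]]'| grep -E 'pos|wrist'
```

```text
tcp_pos: [0.5212, -0.0092, 0.0358]
wrist_force: [-0.8, -2.2, 4.7]
tcp_pos: [0.5208, -0.0053, 0.0358]
wrist_force: [0.2, -3.1, 5.4]
```

```bash
python3 -m jog '[[1,0,0.002,0,0],[1,0,0.002,0,0]]'| grep -E 'pos|wrist'; python3 -m jog '[[1,0,0.002,0,0],[1,0,0.002,0,0]]'| grep -E 'pos|wrist'
```

```text
tcp_pos: [0.5203, -0.0013, 0.0358]
wrist_force: [-0.3, -2.9, 5.5]
tcp_pos: [0.5199, 0.0027, 0.0358]
wrist_force: [-0.8, -2.2, 4.9]
```

```bash
python3 -m jog '[[1,0,0.002,0,0],[1,0,0.002,0,0]]'| grep -E 'pos|wrist'; python3 -m jog '[[1,0,0.002,0,0],[1,0,0.002,0,0]]'| grep -E 'pos|wrist'
```

```text
tcp_pos: [0.5194, 0.0067, 0.0358]
wrist_force: [0.4, -2.3, 5.2]
tcp_pos: [0.519, 0.0102, 0.0358]
wrist_force: [-0.8, -5.4, 5.2]
```

```bash
python3 -m jog '[[1,0,0.0015,0,0]]'| grep -E 'pos|wrist'; python3 -m jog '[[1,0,0.0015,0,0]]'| grep -E 'pos|wrist'; python3 -m jog '[[1,0,0,0,0]]'| grep -E 'pos|wrist'
```

```text
tcp_pos: [0.5188, 0.0115, 0.0358]
wrist_force: [0.1, -5.6, 5.1]
tcp_pos: [0.5187, 0.0127, 0.0358]
wrist_force: [1.0, -7.9, 5.0]
tcp_pos: [0.5187, 0.0128, 0.0358]
wrist_force: [0.4, -6.0, 5.6]
```

It binds: resistance is about 4–5 N above the sliding friction, and the onset is at TCP y ≈ 0.008. I'm backing off about 25 mm.

```bash
python3 -m jog '[[1,0,-0.004,0,0],[1,0,-0.006,0,0],[1,0,-0.006,0,0],[1,0,-0.006,0,0],[1,0,-0.003,0,0]]'; python3 -m jog '[[1,0,0,0,0],[1,0,0,0,0],[1,0,0,0,0]]'
```

```text
clock: 10.52
tcp_pos: [0.5213, -0.0103, 0.0357]
orientation: [0.001, -0.058, 0.998, 0.001]
wrist_force: [-1.4, 2.4, 7.4]
finger_gap: 0.0157
grip_force: 42.3
clock: 10.77
tcp_pos: [0.5214, -0.0108, 0.0358]
orientation: [0.001, -0.058, 0.998, 0.0]
wrist_force: [-0.5, -1.6, 6.2]
finger_gap: 0.0152
grip_force: 42.2
```

```bash
python3 -m jog '[[-1,0,0,0,0],[-1,0,0,0,0],[-1,0,0,0,0],[-1,0,0,0,0],[-1,0,0,0,0]]'; python3 -m jog '[[-1,0,0,-0.02,0],[-1,0,0,-0.025,0],[-1,0,0,-0.025,0],[-1,0,0,0,0],[-1,0,0,0,0]]'
python3 -c "
from h import *
go(.501,.168,.11)"
```

```text
clock: 11.18
tcp_pos: [0.5206, -0.0107, 0.035]
orientation: [-0.0, -0.058, 0.998, 0.0]
wrist_force: [0.4, -0.8, 0.2]
finger_gap: 0.0748
grip_force: 0.0
clock: 11.6
tcp_pos: [0.5222, -0.0111, 0.1067]
orientation: [0.002, -0.058, 0.998, -0.0]
wrist_force: [-0.8, 0.0, 0.1]
finger_gap: 0.0854
grip_force: 0.0
t 11.6 yaw y 96.60422620446185 tool z [ 0.004 -0.    -1.   ] shift mm [  0.5 180.3  -3.4] tcp [ 0.5222 -0.0111  0.1067]
```

```bash
python3 -m jog '[[-1,0,0.02,0,0],[-1,0,0.03,0,0],[-1,0,0.03,0,0],[-1,0,0.03,0,0],[-1,0,0.03,0,0]]' >/dev/null; python3 -m jog '[[-1,0,0.025,0,0],[-1,0,0.015,0,0],[-1,0,0,0,0],[-1,0,0,0,0],[-1,0,0,0,0]]' >/dev/null
python3 - <<'E'
from h import *
go(.501,.168,.036)
t=env.read_camera("top")["img"][180:280,160:350,::-1]; s=env.read_camera("side")["img"][140:310,240:350,::-1]
t=cv2.resize(t,None,fx=2.5,fy=2.5,interpolation=cv2.INTER_CUBIC);s=cv2.resize(s,None,fx=2.5,fy=2.5,interpolation=cv2.INTER_CUBIC)
o=np.zeros((425,760,3),np.uint8);o[:t.shape[0],:t.shape[1]]=t;o[:s.shape[0],480:480+s.shape[1]]=s;cv2.imwrite("pics/c4.png",o)
E
```

```text
t 12.4333 yaw y 96.59445010032277 tool z [-0.002 -0.001 -1.   ] shift mm [-1.5  0.6 68.4] tcp [0.4997 0.1673 0.1044]
```

View pics/c4.png

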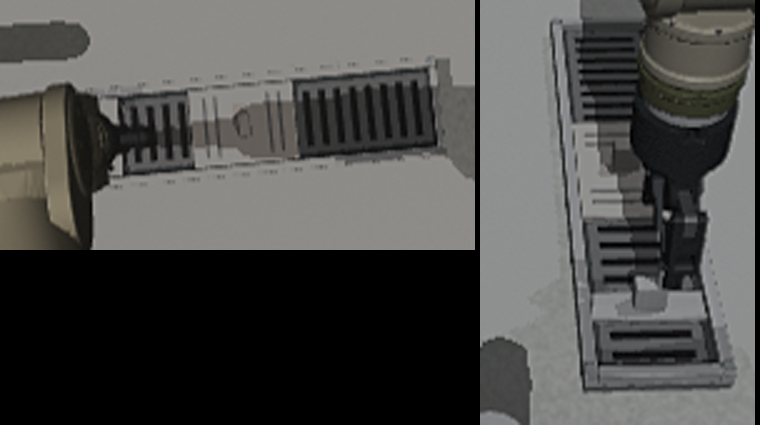

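The panel stands where it was left, at crop (245,125). The gripper hangs above the stop's grip, at crop (650,290). I'm going down to grip it.

```bash
python3 -m jog '[[-1,-0.001,0.001,0.018,0],[-1,0,0,0.02,0],[-1,0,0,0.02,0],[-1,0,0,0.01,0],[-1,0,0,0,0]]' ;  python3 -m jog '[[-1,0,0,0,0],[1,0,0,0,0],[1,0,0,0,0],[1,0,0,0,0],[1,0,0,0,0]]' 40; python3 -m jog '[[1,0,0,0,0],[1,0,0,0,0],[1,0,0,0,0],[1,0,0,0,0],[1,0,0,0,0]]'
```

```text
clock: 12.95
tcp_pos: [0.4992, 0.1677, 0.035]
orientation: [-0.002, -0.057, 0.998, -0.0]
wrist_force: [-0.7, -0.6, -0.8]
finger_gap: 0.0854
grip_force: 0.0
clock: 13.37
tcp_pos: [0.5018, 0.1691, 0.0382]
orientation: [0.001, -0.058, 0.998, 0.0]
wrist_force: [0.9, 0.6, -0.3]
finger_gap: 0.039
grip_force: 0.0
clock: 13.78
tcp_pos: [0.5014, 0.1689, 0.0378]
orientation: [0.0, -0.058, 0.998, -0.0]
wrist_force: [-2.2, -1.6, 5.9]
finger_gap: 0.0152
grip_force: 41.8
```

```bash
python3 -m jog '[[1,0,-0.005,0,0],[1,0,-0.009,0,0],[1,0,-0.009,0,0],[1,0,-0.009,0,0],[1,0,-0.009,0,0]]'; python3 -m jog '[[1,0,-0.009,0,0],[1,0,-0.009,0,0],[1,0,-0.009,0,0],[1,0,-0.009,0,0],[1,0,-0.006,0,0]]' ; python3 -m jog '[[1,0,-0.003,0,0],[1,0,-0.001,0,0],[1,0,-0.001,0,0],[1,0,-0.001,0,0]]'
```

```text
clock: 14.2
tcp_pos: [0.506, 0.1289, 0.0378]
orientation: [0.0, -0.058, 0.998, 0.001]
wrist_force: [-1.0, 3.2, 6.2]
finger_gap: 0.0153
grip_force: 41.9
clock: 14.62
tcp_pos: [0.5107, 0.0867, 0.0378]
orientation: [0.0, -0.058, 0.998, 0.001]
wrist_force: [-2.2, 3.3, 5.3]
finger_gap: 0.0153
grip_force: 42.0
clock: 14.95
tcp_pos: [0.5114, 0.0812, 0.0378]
orientation: [0.0, -0.058, 0.998, 0.001]
wrist_force: [-1.5, 2.1, 6.1]
finger_gap: 0.0151
grip_force: 42.0
```

```bash
python3 -m jog '[[1,0,-0.001,0,0],[1,0,-0.001,0,0]]'|grep -E 'pos|wr'; python3 -m jog '[[1,0,-0.001,0,0],[1,0,-0.001,0,0]]'|grep -E 'pos|wr';python3 -m jog '[[1,0,-0.001,0,0]]'|grep -E 'pos|wr';python3 -m jog '[[1,0,-0.001,0,0]]'|grep -E 'pos|wr'
```

```text
tcp_pos: [0.5116, 0.0793, 0.0378]
wrist_force: [-1.0, 2.7, 7.2]
tcp_pos: [0.5118, 0.0773, 0.0378]
wrist_force: [-2.0, 2.7, 6.1]
tcp_pos: [0.512, 0.0764, 0.0378]
wrist_force: [-1.6, 2.8, 6.1]
tcp_pos: [0.5121, 0.0754, 0.0379]
wrist_force: [-2.3, 1.7, 6.7]
```

```bash
for i in 1; do python3 -m jog '[[1,0,-0.0007,0,0]]'|grep -E 'pos|wr'; python3 -m jog '[[1,0,-0.0007,0,0]]'|grep -E 'pos|wr';python3 -m jog '[[1,0,-0.0007,0,0]]'|grep -E 'pos|wr';python3 -m jog '[[1,0,-0.0007,0,0]]'|grep -E 'pos|wr'; done
```

```text
tcp_pos: [0.5122, 0.0746, 0.0378]
wrist_force: [-1.9, 2.6, 5.8]
tcp_pos: [0.5122, 0.074, 0.0378]
wrist_force: [-2.1, 2.5, 6.5]
tcp_pos: [0.5123, 0.0736, 0.0378]
wrist_force: [-2.3, 4.9, 6.7]
tcp_pos: [0.5123, 0.0731, 0.0378]
wrist_force: [-2.3, 4.8, 6.6]
```

The force steps up from 2.6 to 4.9 N at exactly the predicted spot, so the stop touches the panel. I'm releasing.

```bash
python3 -m jog '[[1,0,0.0002,0,0],[-1,0,0,0,0],[-1,0,0,0,0],[-1,0,0,0,0],[-1,0,0,0,0]]'; python3 -m jog '[[-1,0,0,0,0],[-1,0,0,-0.02,0],[-1,0,0,-0.025,0],[-1,0,0,-0.025,0],[-1,0,0,-0.03,0]]' >/dev/null; python3 -m jog '[[-1,-0.02,0.03,-0.03,0],[-1,0,0.04,-0.02,0],[-1,0,0.04,0,0],[-1,0,0.04,0,0],[-1,0,0.04,0,0]]' >/dev/null;  python3 -m jog '[[-1,0.02,0.03,0,0],[-1,0.02,0,0,0],[-1,0,0,0,0],[-1,0,0,0,0],[-1,0,0,0,0]]'
python3 - <<'E'
from h import *
t=env.read_camera("top")["img"][180:280,160:350,::-1]; s=env.read_camera("side")["img"][140:310,240:350,::-1]
t=cv2.resize(t,None,fx=2.5,fy=2.5,interpolation=cv2.INTER_CUBIC);s=cv2.resize(s,None,fx=2.5,fy=2.5,interpolation=cv2.INTER_CUBIC)
o=np.zeros((425,760,3),np.uint8);o[:t.shape[0],:t.shape[1]]=t;o[:s.shape[0],480:480+s.shape[1]]=s;cv2.imwrite("pics/c5.png",o)
E
```

```text
clock: 16.2
tcp_pos: [0.5122, 0.0719, 0.037]
orientation: [-0.0, -0.057, 0.998, 0.0]
wrist_force: [0.7, -0.6, -0.3]
finger_gap: 0.0634
grip_force: 0.0
clock: 17.45
tcp_pos: [0.4662, 0.2818, 0.1827]
orientation: [0.0, -0.057, 0.998, 0.0]
wrist_force: [-0.5, -0.6, 0.1]
finger_gap: 0.0855
grip_force: 0.0
```

View pics/c5.png

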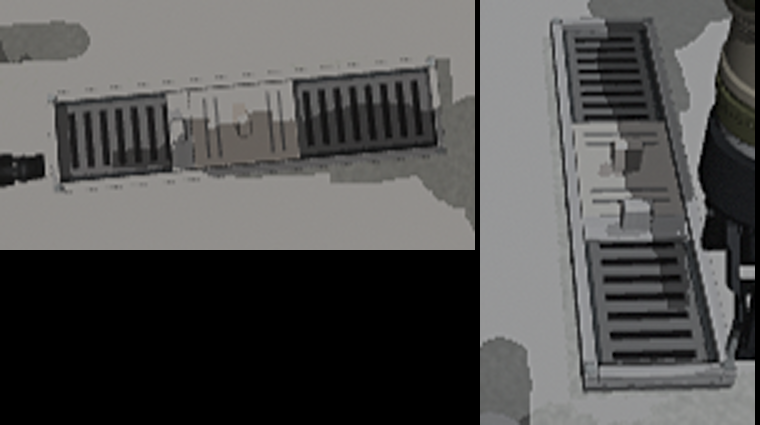

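The stop sits against the panel with no visible gap at crop (190,130), and the arm is clear.

```bash
python3 -c "
from workcell import env
print(env.hand_in())"
```

```text
the job is handed in; nothing more can be done
None
```

I slid the panel until it bound at about 5 N, backed it off to about 19 mm clear of the tight spot, slid the stop up until it touched, and handed the job in at about 17.5 s of the 69 s; no verdict came back.

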